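Load two kiln props into a leaning spring magazine

ROBOT

A 6-joint arm with a two-finger parallel gripper is mounted at the origin on the work surface; the furniture and walls round the work are solid. World frame = base frame: x ahead of the robot, y to its left, z up, the work surface at z = 0. Lengths are in m, angles in rad, forces in N, time in s.
With the tool pointing down it reaches from about 0.3 to 0.85 m from the base axis. Payload 4.2 kg.
Tool frame: the origin (TCP) lies between the finger pads; the fingertips stand 22 mm ahead of it and the grasp point (between the pads) lies 3 mm ahead of it; z points along the fingers, y is the line along which they close (so a half turn about z gives the same grasp; the last joint's range is limited). The gripper opens to 91 mm and grips with 3 to 60 N. Pads are 32 mm wide; open, the fingers measure 118 mm over their backs; the gripper's body (76 mm by 178 mm) begins 60 mm behind the grasp point.
Start: joints at [1.328, 0.32, 1.565, -0, 1.257, -0.02], TCP at [0.127, 0.561, 0.236] pointing down, gripper open.
Joint ranges: [-3.11, 3.11], [-0.84, 2.01], [0.21, 2.61], [-1.34, 4.49], [0.05, 2.63], [-2.56, 2.56]. Speed limits (rad/s): [2.57, 2.57, 3.14, 3.14, 3.14, 3.14].

INTERFACE

Orientations are given as a rotation vector (axis times angle).
In Python, from workcell import r, cams, ticket gives the robot as it stands.
- The arm moves only by the tool move_arm, never from a script. Its argument "motion" is a list of rows, each an object of numbers: "dx", "dy", "dz": the shift along the tool's x, y, z in cm; "wx", "wy", "wz": the turn, a rotation vector about the tool's x, y, z in rad; "hand": the finger opening in cm, from 0 to 9.12. A call has 1 to 12 rows; each row is the pose to reach, as a shift and turn from the pose commanded when the call began, along the tool's axes at that moment; what a row does not reach only later rows make up. A row lasts 1/10 s, in which the tool goes at most 50 mm and 8.59 degrees, less where a joint would pass 70% of its speed; a pose out of reach is approached as far as the arm can. A call with a gripper value outside its range is refused whole. The fingers move at their own pace and stop on an object; "newtons" is the grip in N (left out, the last holds). Time passes only in rows, so rows that repeat a pose let the fingers close. It gives the time, the measured TCP pose, the force, the opening and the grip force at its end, in the units of the state.
- r.sense(): the state, without advancing time (a new reading comes with each control period).
- cams.camera(name): name is "scene" or "top" or "wrist"; returns the picture (384x512x3 uint8, blue, green, red); there is no depth.
- cams.camera_info(name): a dict with "intrinsics" (3x3 intrinsics, pixels), "T" (4x4, takes a point from camera to world coordinates); the wrist camera has in their place "hand_eye" (4x4, takes a point from camera to tool coordinates, whose origin is the TCP and whose axes are the flange's). Camera axes: x right, y up, looking along -z (the intrinsics and any distortion apply to the point x, -y, -z); pixel columns grow to the right and rows downward; lengths in m; the calibration is good to about 2 mm. A picture is of the moment at which its call begins: read the wrist's pose just before it. camera_info takes no time and is no camera call.
- ticket.sign_off(): hands the job in; it is judged then, once.
The state is a dict: "t": time; "joint_positions": joint angles; "dq": joint speeds; "tau": joint torques, N m; "ee_pos": TCP position; "eef_rot": TCP orientation; "contact_force": force on the tool from outside, world axes, zero at the start; "moment": the same for the moment, N m; "gripper_width": finger opening in m; "gripper_force": force on a finger pad.
Only numpy, scipy, OpenCV 4.12 (cv2) and the standard library are available. Lean on these libraries where they do the work, as an engineer would, in place of code of your own. Each camera call takes 0.05 s, during which the arm holds its last target. There are 200 camera calls.

TASK

Finish loading the leaning spring magazine with the two short kiln props. First push the prop that already stands in its mouth down against the spring until the catches on both sides snap over its top; then stand the other short prop upright in the mouth and push it down on top of the first until both catches snap over it too. Leave the tall prop and the cup where they stand.

Things in the scene. Friction and masses are not known exactly. Their poses are not given: they have to be found in the camera images.
- column: Magazine column: open-topped aluminium tube on a fixed plywood stand, leaning 25 deg from vertical, mouth up and towards the robot. Origin: middle of the tube, level with the flat undersides of the two catches, 140 mm above the bench. z: up along the tube, out of the mouth; x: across it, away from the robot; y: across it, to the left. Cavity 43 mm (x) by 73 mm (y), bottom at z = -118 mm.
- mouth (a point): Centre of the column's rim, at z = 50 mm of the column, same axes. The top 10 mm flare outward, straight walls below. The front and back (x) walls have an open slot in the middle, 46 mm wide in y, along the whole tube, for fingers. Black catch housings outside the side (y) walls reach 71 mm from the middle, 27 to 53 mm below the rim.
- follower (a joint): Spring plate under the props: metres pushed down along the tube, 0 at rest (plate top at z = +18 mm of the column), stop at 0.126. The spring pushes up with about 3 N at 0, 9 N at 0.068, 13 N at 0.118. About 0.068 with one prop held by the catches, 0.118 with two; a prop must go 1 to 6 mm further down than that for the catches to snap in.
- catch_left (a joint): Sprung steel catch in the left (+y) wall: metres pushed outward; 0 = nose fully out, 8 mm into the cavity; about 0.006 to 0.008 while a prop holds it aside. Sloped on top (z = +4 to +20 mm of the column), flat underside at z = 0. A prop pushed down moves it aside by itself; passing both catches takes up to about 20 N with the spring.
- catch_right (a joint): The same catch in the right (-y) wall, mirrored; 0 = nose fully out. Each is 34 mm wide along x; between the two noses 57 mm stays open.
- prop_first_centre (a point): Centre of the short kiln prop standing loose in the mouth at the start: plain terracotta block 40 (x) by 70 (y) by 50 mm high (z), about 200 g, on the spring plate, axes along the column's within a few degrees, its top at z = +68 mm of the column. Once latched its centre is at z = -25 mm of the column; under the second prop at -75 mm.
- prop_second_centre (a point): Centre of the other short prop, an equal block 40 x 70 x 50 mm (x, y, z), about 200 g, standing on the bench, z up, at one of three places. Set in the mouth above a latched prop it rests on the catches' slopes, bottom at z = +14 to +20 mm of the column, and stays there when let go. Once latched its centre is at z = -25 mm of the column.
- prop_tall_centre (a point): Centre of the tall prop, same 40 x 70 mm section but 90 mm high, standing on the bench; not to be moved.
- raw_cup: Small unglazed cup, 73 x 75 x 64 mm, origin under its foot; standing on the bench; not to be moved.
Not all that is in view belongs to the job. What is shaped like the part that bears prop_second_centre but green is not meant.

How it is judged:
On the way, in this order (a step that is already met when the one before it is completed fails the run):
1. the prop that stood in the mouth is down and both catches are out over its top (z of prop_first_centre in the frame of column between -0.036 and -0.022 m and x of prop_first_centre in the frame of column between -0.006 and 0.006 m and y of prop_first_centre in the frame of column between -0.006 and 0.006 m and value of joint each of catch_left, catch_right below 0.003 m), for 0.2 s.
2. the second prop is down on top of it and both catches are out over its top (z of prop_second_centre in the frame of column between -0.036 and -0.022 m and x of prop_second_centre in the frame of column between -0.006 and 0.006 m and y of prop_second_centre in the frame of column between -0.006 and 0.006 m and z of prop_first_centre in the frame of column between -0.088 and -0.07 m and x of prop_first_centre in the frame of column between -0.006 and 0.006 m and y of prop_first_centre in the frame of column between -0.006 and 0.006 m and value of joint each of catch_left, catch_right below 0.003 m), for 0.2 s.
At the end, for the whole second after the job is handed in: At rest: the mouth's prop below (centre 70 to 88 mm under the catches' undersides), the other above it (22 to 36 mm), each within 6 mm of the tube's middle, the upper square within 0.1 rad; both catches within 3 mm of fully out; spring plate over 112 mm down (all of step 2 and angle between the z axis of prop_second_centre and the z axis of column, either way round below 0.1 rad and velocity of joint follower between -0.01 and 0.01 m/s and value of joint follower above 0.112 m); the robot touches nothing.
It fails at once if the tall prop moved by more than 30 mm (distance of prop_tall_centre from where it was at the start of the episode above 0.03 m).
It fails at once if the cup moved by more than 30 mm (distance of raw_cup from where it was at the start of the episode above 0.03 m).
It also fails if it takes over 58 s, if anything falls off the work surface, if the arm or the gripper's body presses on something with over 40 N, if the wrist force passes 120 N, or if a joint passes its speed limit or range.

## Working session

There is one attempt and no reset: what is moved stays moved. The work goes in short steps, Python scripts to look and compute and a tool call to move; the robot and the scene stay as the last step left them, time stands still between calls to the robot, and variables do not carry over. Pictures are saved under pics/ and viewed, at most 10 in all, crops included, and the job is handed in when it is done.

Besides the shell and the picture viewer there is one more tool, called after ">>>" as name(argument=value, ...), one argument or row to a line, values as JSON. move_arm: Moves the arm, as the interface text tells. Its arguments: {"type":"object","properties":{"motion":{"type":"array"},"newtons":{"type":"number"}},"required":["motion"]}

```bash
mkdir -p pics; ls
python3 - <<'E'
from workcell import r,cams
import cv2,json,numpy as np
np.set_printoptions(precision=4,suppress=True)
print(r.sense())
for n in("scene","top","wrist"):
    print(n,cams.camera_info(n))
a=cams.camera("scene");b=cams.camera("top")
cv2.imwrite("pics/scene0.png",cv2.resize(a,(800,600)));cv2.imwrite("pics/top0.png",cv2.resize(b,(800,600)))
cv2.imwrite("pics/_s.png",a);cv2.imwrite("pics/_t.png",b)
E
```

```text
pics
{'t': 0.0, 'joint_positions': array([ 1.328 ,  0.3203,  1.5657, -0.    ,  1.2574, -0.02  ]), 'dq': array([-0.0001, -0.0006, -0.0003, -0.0006, -0.0006,  0.0006]), 'tau': array([ -0.0004, -41.2471, -23.198 ,   0.0726,   0.0458,  -0.0002]), 'ee_pos': array([0.1269, 0.5603, 0.2351]), 'eef_rot': array([-0.3493, -3.1219,  0.0028]), 'contact_force': array([-0.0789,  0.0496, -0.6679]), 'moment': array([-0.0273, -0.016 , -0.0018]), 'gripper_force': 0.0, 'gripper_width': 0.09121226505869671}
scene {'intrinsics': array([[450.9798,   0.    , 261.4376],
       [  0.    , 450.9798, 184.0359],
       [  0.    ,   0.    ,   1.    ]]), 'T': array([[ 0.88  ,  0.2781, -0.3851,  0.0448],
       [-0.4749,  0.5062, -0.7199, -0.7272],
       [-0.0052,  0.8164,  0.5775,  0.8518],
       [ 0.    ,  0.    ,  0.    ,  1.    ]])}
top {'intrinsics': array([[395.2444,   0.    , 248.8859],
       [  0.    , 395.2444, 185.395 ],
       [  0.    ,   0.    ,   1.    ]]), 'T': array([[-0.0172,  0.995 , -0.098 ,  0.3874],
       [-0.9998, -0.0174, -0.0018,  0.135 ],
       [-0.0035,  0.098 ,  0.9952,  1.1058],
       [ 0.    ,  0.    ,  0.    ,  1.    ]])}
wrist {'intrinsics': array([[325.6847,   0.    , 255.1022],
       [  0.    , 325.6847, 193.4453],
       [  0.    ,   0.    ,   1.    ]]), 'hand_eye': array([[ 0.0004,  0.9722,  0.2342,  0.0652],
       [ 1.    , -0.0003, -0.0003,  0.0001],
       [-0.0002,  0.2342, -0.9722, -0.1485],
       [ 0.    ,  0.    ,  0.    ,  1.    ]])}
```

View pics/scene0.png

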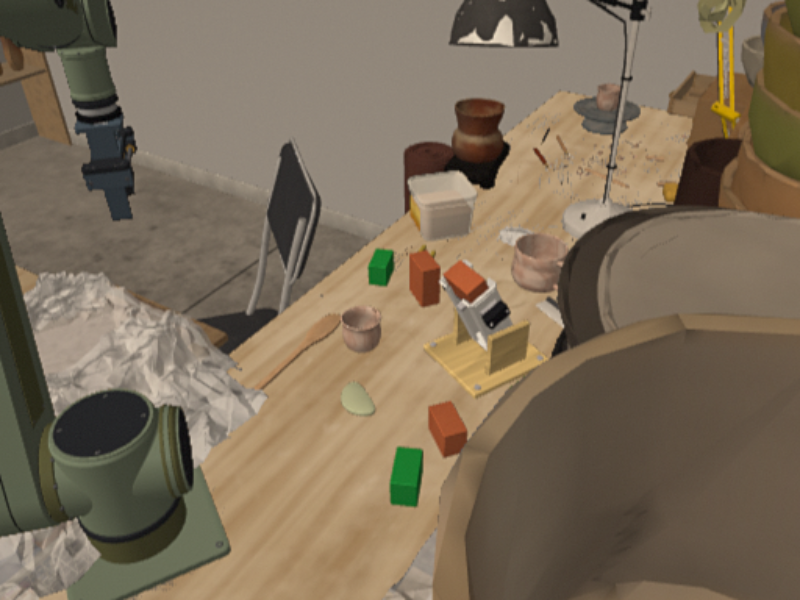

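View pics/top0.png

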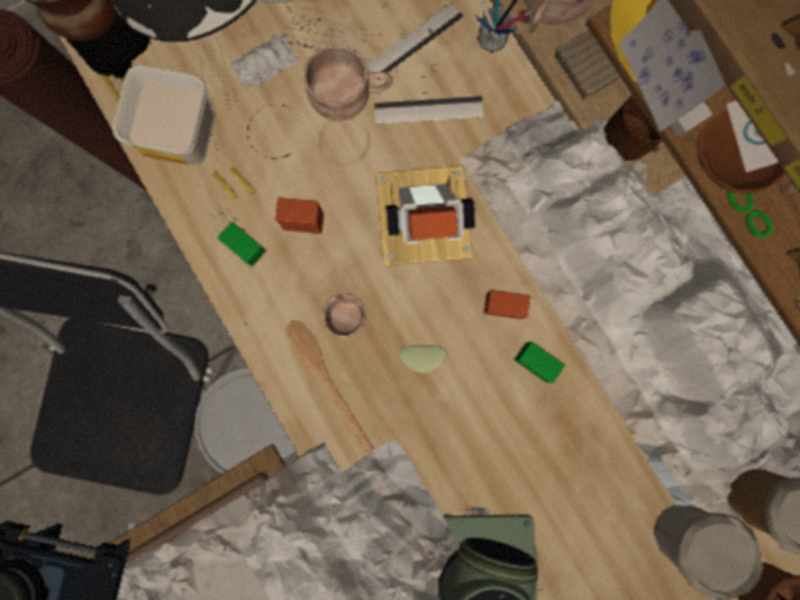

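The scene view shows the red short prop at (447,428), the tall red prop at (425,277), the column with its prop at (470,280) and the cup at (361,328). The top view has the short prop at (508,304), the tall prop at (299,215) and the mouth prop at (433,222). The green blocks are distractors. Next I fit box silhouettes in both views.

```bash
cat > h.py <<'E'
import cv2,numpy as np
from scipy.spatial.transform import Rotation as Ro
from scipy.optimize import minimize
np.set_printoptions(precision=4,suppress=True)
S=np.array([[a,b,c] for a in(-.5,.5) for b in(-.5,.5) for c in(-.5,.5)])
def proj(P,K,T):
    q=(np.asarray(P)-T[:3,3])@T[:3,:3]
    return np.c_[K[0,0]*q[:,0]/-q[:,2]+K[0,2], -K[1,1]*q[:,1]/-q[:,2]+K[1,2]]
def red(im):
    h=cv2.cvtColor(im,cv2.COLOR_BGR2HSV)
    return (((h[...,0]<11)|(h[...,0]>174))&(h[...,1]>150)&(h[...,2]>50)).astype(np.uint8)
def colR(yaw): return Ro.from_euler('z',yaw)*Ro.from_euler('y',-25,degrees=True)
def render(P,K,T,shape):
    m=np.zeros(shape,np.uint8); h=cv2.convexHull(proj(P,K,T).astype(np.float32))
    cv2.fillPoly(m,[np.round(h*16).astype(np.int32)],255,cv2.LINE_AA,4); return m/255.
def fit(boxf,p0,views,steps):
    # views: list of (mask,K,T)
    def cost(p): return sum(np.abs(render(boxf(p),K,T,m.shape)-m).sum()/max(m.sum(),1) for m,K,T in views)
    o=minimize(cost,p0,method='Nelder-Mead',options=dict(initial_simplex=np.vstack([p0]+[np.array(p0)+np.eye(len(p0))[i]*steps[i] for i in range(len(p0))]),xatol=1e-5,fatol=1e-5,maxiter=600))
    return o.x,o.fun
def upbox(size):
    def f(p): return (S*size)@Ro.from_euler('z',p[2]).as_matrix().T+[p[0],p[1],size[2]/2]
    return f
def colbox(zlo=.050,zhi=.068):
    def f(p): return ((S*[.04,.07,zhi-zlo]+[0,0,(zlo+zhi)/2])@colR(p[2]).as_matrix().T)+[p[0],p[1],.14]
    return f
def comp(mask,seed):
    n,l=cv2.connectedComponents(mask)
    y,x=np.nonzero(l); i=np.argmin((x-seed[0])**2+(y-seed[1])**2)
    return (l==l[y[i],x[i]]).astype(np.uint8)
def ray(px,K,T,z):
    d=T[:3,:3]@[(px[0]-K[0,2])/K[0,0],-(px[1]-K[1,2])/K[1,1],-1.]; o=T[:3,3]
    return o+d*(z-o[2])/d[2]
E
python3 - <<'E'
from h import *
from workcell import cams
c={n:cams.camera_info(n) for n in("scene","top")}
im={"scene":cv2.imread("pics/_s.png"),"top":cv2.imread("pics/_t.png")}
k=512/800
seeds={"second":((447,428),(508,304)),"tall":((425,277),(299,215)),"first":((466,278),(433,222))}
for n,(s,t) in seeds.items():
    v=[]
    for cam,sd in(("scene",s),("top",t)):
        m=comp(red(im[cam]),np.array(sd)*k); K,T=c[cam]["intrinsics"],c[cam]["T"]; v.append((m,K,T)); print(n,cam,m.sum())
    zz={"second":.05,"tall":.09,"first":.2}[n]
    p0=[*ray(np.array(t)*k,*v[1][1:],zz)[:2],0.0]
    f=upbox(np.array([.04,.07,zz])) if n!="first" else colbox()
    if n=="first": p0[0]+=.025
    for nm,vv in(("both",v),("top",v[1:]),("scene",v[:1])): print(n,p0,nm,*fit(f,p0,vv,[.01,.01,.15]))
K,T=c["top"]["intrinsics"],c["top"]["T"]
print("cup",ray(np.array((345,316))*k,K,T,.06))
E
```

```text
second scene 596
second top 405
second [np.float64(0.46313507787828684), np.float64(-0.06659664487553249), 0.0] both [ 0.4648 -0.0657 -0.2554] 0.5291159493045706
second [np.float64(0.46313507787828684), np.float64(-0.06659664487553249), 0.0] top [ 0.4652 -0.0666 -0.0846] 0.2679351246671508
second [np.float64(0.46313507787828684), np.float64(-0.06659664487553249), 0.0] scene [ 0.4681 -0.0609 -0.3126] 0.22310172391104094
tall scene 558
tall top 532
tall [np.float64(0.6156143533423482), np.float64(0.285150606417218), 0.0] both [ 0.6257  0.295  -0.2334] 0.4417403143109725
tall [np.float64(0.6156143533423482), np.float64(0.285150606417218), 0.0] top [ 0.6248  0.2895 -0.0198] 0.26810408373875866
tall [np.float64(0.6156143533423482), np.float64(0.285150606417218), 0.0] scene [ 0.6241  0.2923 -0.2731] 0.16557031414716425
first scene 414
first top 547
first [np.float64(0.6017078301677213), np.float64(0.06925700411810619), 0.0] both [ 0.6022  0.07   -0.001 ] 0.38587985583267914
first [np.float64(0.6017078301677213), np.float64(0.06925700411810619), 0.0] top [0.6031 0.0715 0.0453] 0.14489730078503063
first [np.float64(0.6017078301677213), np.float64(0.06925700411810619), 0.0] scene [ 0.5988  0.0671 -0.0392] 0.12916548261816804
cup [0.4468 0.2121 0.06  ]
```

```bash
cat >> h.py <<'E'
def toolR(yaw,tilt=25): # tool x=col y, y=col x, z=-col z
    A=(Ro.from_euler('z',yaw)*Ro.from_euler('y',-tilt,degrees=True)).as_matrix()
    return Ro.from_matrix(np.c_[A[:,1],A[:,0],-A[:,2]])
def plan(s,p,R):
    R0=Ro.from_rotvec(s["eef_rot"])
    d=R0.inv().apply(np.asarray(p)-s["ee_pos"])*100; w=(R0.inv()*R).as_rotvec()
    print("d cm",d.round(2),"w",w.round(3),"rows~",np.linalg.norm(d)/5,np.linalg.norm(w)/.15)
def colpt(c,yaw,q): return np.array([c[0],c[1],.14])+colR(yaw).apply(q)
E
python3 - <<'E'
from h import *
from workcell import r
plan(r.sense(),colpt((.602,.070),0,[0,0,.19]),toolR(0))
E
```

```text
d cm [-49.33 -39.12  -7.64] w [-0.369 -0.293  1.325] rows~ 12.684521568734358 9.378125991796836
```

>>> move_arm(
  motion=[
    {"dx": -49.3, "dy": -39.1, "dz": -7.6, "wx": -0.369, "wy": -0.293, "wz": 1.325, "hand": 0},
    {"dx": -49.3, "dy": -39.1, "dz": -7.6, "wx": -0.369, "wy": -0.293, "wz": 1.325, "hand": 0},
    {"dx": -49.3, "dy": -39.1, "dz": -7.6, "wx": -0.369, "wy": -0.293, "wz": 1.325, "hand": 0},
    {"dx": -49.3, "dy": -39.1, "dz": -7.6, "wx": -0.369, "wy": -0.293, "wz": 1.325, "hand": 0},
    {"dx": -49.3, "dy": -39.1, "dz": -7.6, "wx": -0.369, "wy": -0.293, "wz": 1.325, "hand": 0},
    {"dx": -49.3, "dy": -39.1, "dz": -7.6, "wx": -0.369, "wy": -0.293, "wz": 1.325, "hand": 0},
    {"dx": -49.3, "dy": -39.1, "dz": -7.6, "wx": -0.369, "wy": -0.293, "wz": 1.325, "hand": 0},
    {"dx": -49.3, "dy": -39.1, "dz": -7.6, "wx": -0.369, "wy": -0.293, "wz": 1.325, "hand": 0},
    {"dx": -49.3, "dy": -39.1, "dz": -7.6, "wx": -0.369, "wy": -0.293, "wz": 1.325, "hand": 0},
    {"dx": -49.3, "dy": -39.1, "dz": -7.6, "wx": -0.369, "wy": -0.293, "wz": 1.325, "hand": 0},
    {"dx": -49.3, "dy": -39.1, "dz": -7.6, "wx": -0.369, "wy": -0.293, "wz": 1.325, "hand": 0},
    {"dx": -49.3, "dy": -39.1, "dz": -7.6, "wx": -0.369, "wy": -0.293, "wz": 1.325, "hand": 0},
  ],
)

```text
t: 1.3
ee_pos: [0.5009, 0.0949, 0.308]
eef_rot: [1.98, 1.981, 0.441]
contact_force: [1.0, 0.2, -0.5]
gripper_width: 0.0005
gripper_force: 0.0
```

Run:
```python
from h import *
from workcell import r
s=r.sense();print(s["t"],s["ee_pos"],s["joint_positions"],s["dq"]);plan(s,colpt((.602,.070),0,[0,0,.19]),toolR(0))
```

```text
1.3 [0.5009 0.0949 0.308 ] [ 0.2208 -0.0233  1.8748 -0.1199  0.8659  0.2786] [-1.2335  0.281  -0.4186  0.6631 -0.0465 -1.5428]
d cm [-2.49  2.07  0.5 ] w [ 0.001 -0.002 -0.   ] rows~ 0.6555306089575522 0.011411921772523358
```

>>> move_arm(
  motion=[
    {"dx": 0},
    {"dx": 0},
  ],
)

```text
schema error: expected keys dx, dy, dz, wx, wy, wz, hand
```

```bash
cat >> h.py <<'E'
def wcam(cams,s):
    i=cams.camera_info("wrist"); T=np.eye(4); T[:3,:3]=Ro.from_rotvec(s["eef_rot"]).as_matrix(); T[:3,3]=s["ee_pos"]
    return i["intrinsics"],T@i["hand_eye"]
E
python3 - <<'E'
from h import *
from workcell import r,cams
s=r.sense(); K,T=wcam(cams,s); a=cams.camera("wrist"); 
import pickle; pickle.dump((s,K,T),open("w1.pkl","wb")); cv2.imwrite("pics/_w1.png",a)
plan(s,colpt((.602,.070),0,[0,0,.19]),toolR(0)); print(s["ee_pos"])
# overlay prior
b=a.copy()
P=proj(colbox()([.602,.070,0]),K,T); cv2.polylines(b,[np.int32(cv2.convexHull(P.astype(np.float32)))],True,(255,255,0),1)
cv2.imwrite("pics/w1.png",cv2.resize(b,(800,600)))
E
```

```text
d cm [-2.49  2.07  0.5 ] w [ 0.001 -0.002 -0.   ] rows~ 0.6555306089575522 0.011411921772523358
[0.5009 0.0949 0.308 ]
```

View pics/w1.png

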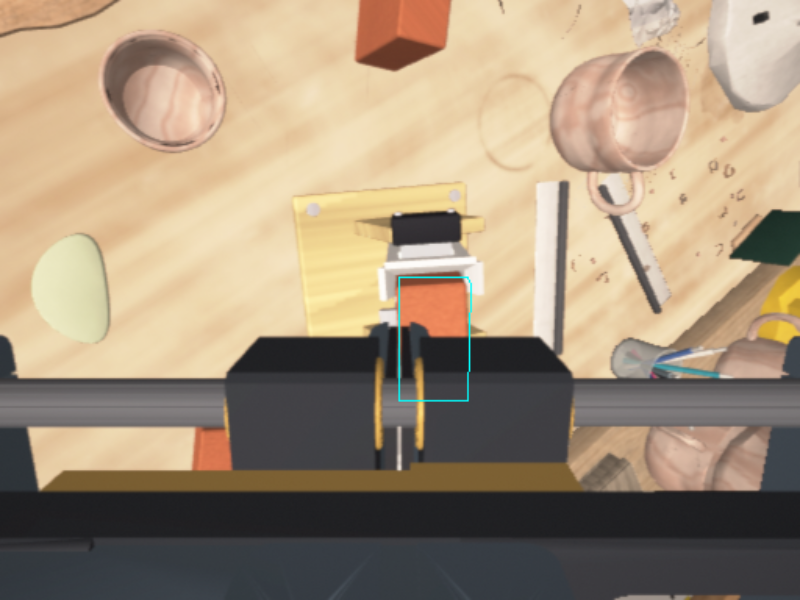

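The wrist view shows the prop and the white rim under the closed fingers, around (433,300), and the prior outline matches to a few mm. The hand hides the right half, so I shift to the right for a clear view.

>>> move_arm(
  motion=[
    {"dx": -6, "dy": 0, "dz": 0, "wx": 0, "wy": 0, "wz": 0, "hand": 0},
    {"dx": -6, "dy": 0, "dz": 0, "wx": 0, "wy": 0, "wz": 0, "hand": 0},
    {"dx": -6, "dy": 0, "dz": 0, "wx": 0, "wy": 0, "wz": 0, "hand": 0},
    {"dx": -6, "dy": 0, "dz": 0, "wx": 0, "wy": 0, "wz": 0, "hand": 0},
    {"dx": -6, "dy": 0, "dz": 0, "wx": 0, "wy": 0, "wz": 0, "hand": 0},
  ],
)

```text
t: 1.85
ee_pos: [0.5003, 0.0378, 0.3077]
eef_rot: [1.979, 1.982, 0.441]
contact_force: [-0.9, 0.3, -0.2]
gripper_width: 0.0005
gripper_force: 0.0
```

Run:
```python
from h import *
from workcell import r,cams
s=r.sense(); K,T=wcam(cams,s); a=cams.camera("wrist"); 
import pickle; pickle.dump((s,K,T),open("w2.pkl","wb")); cv2.imwrite("pics/_w2.png",a)
plan(s,colpt((.602,.070),0,[0,-.06,.19]),toolR(0)); print(s["ee_pos"],s["contact_force"],abs(s["dq"]).max())
m=comp(red(a),(270,150)); ys,xs=np.nonzero(m); print(m.sum(),xs.min(),xs.max(),ys.min(),ys.max())
p,f=fit(colbox(),[.602,.07,0],[(m,K,T)],[.004,.004,.05]); print(p,f)
b=cv2.resize(a,None,fx=2,fy=2)
def dr(P,c): cv2.polylines(b,[np.int32(np.round(cv2.convexHull((proj(P,K,T)*2).astype(np.float32))))],True,c,1)
dr(colbox()(p),(255,255,0)); 
t=(np.array([[-.0215,-.0365,.05],[.0215,-.0365,.05],[.0215,.0365,.05],[-.0215,.0365,.05]]))
dr(colR(p[2]).apply(t)+[p[0],p[1],.14],(0,255,0))
cv2.imwrite("pics/w2.png",b[50:650,150:950])
```

```text
d cm [-2.78  2.13  0.49] w [ 0.    -0.002  0.001] rows~ 0.7070378898480799 0.016427532253661527
[0.5003 0.0378 0.3077] [-0.9468  0.2695 -0.2329] 0.007545794754581323
3567 255 302 113 194
[0.6013 0.071  0.0266] 0.14072901378101002
```

View pics/w2.png

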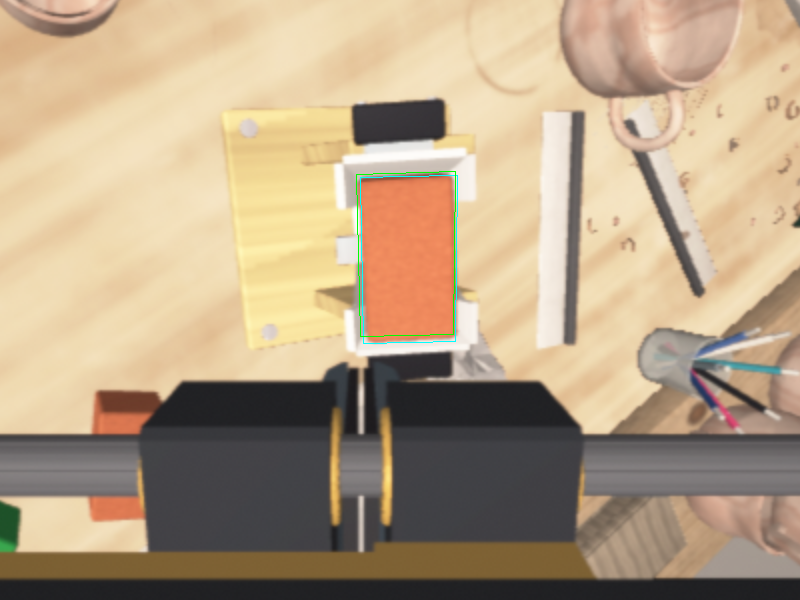

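Run:
```python
from h import *
import pickle
s,K,T=pickle.load(open("w2.pkl","rb")); a=cv2.imread("pics/_w2.png")
f=lambda u,v:((u+150)/2-.25,(v+50)/2-.25)
for A,B,z in(((248,128),(269,331),.014),((222,113),(248,348),.012)):
    p,q=ray(f(*A),K,T,z),ray(f(*B),K,T,z); d=p-q; print(p,q,np.linalg.norm(d),np.arctan2(-d[0],d[1]))
c=a[80:205,225:325]
cv2.imwrite("pics/w2z.png",cv2.resize(c,None,fx=4.8,fy=4.8,interpolation=cv2.INTER_CUBIC))
```

```text
[0.5575 0.1369 0.014 ] [0.5671 0.002  0.014 ] 0.13518117038322505 0.07141929849092288
[0.5416 0.1455 0.012 ] [ 0.5523 -0.0091  0.012 ] 0.1549767389533896 0.06920457900531422
```

View pics/w2z.png

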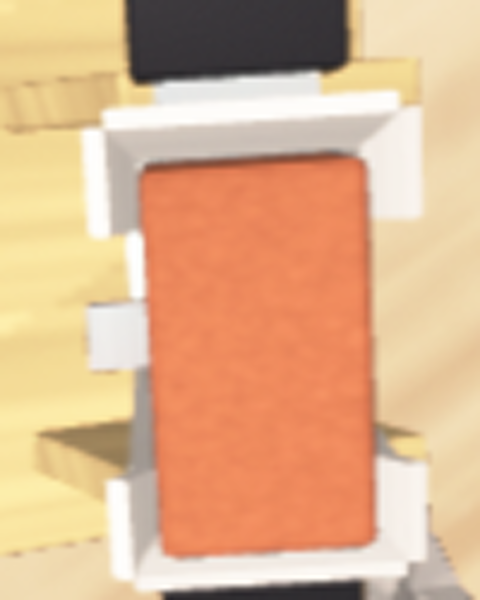

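The zoom shows the prop top at (140–375,155–555), with the flared rim's outer edges near x 88–112 on the left, 420–425 on the right, and rows 100 and 575. The base plate gives a column yaw of about 0.07. I now get the rim centre by backprojection.

Run:
```python
from h import *
import pickle
from workcell import r
s,K,T=pickle.load(open("w2.pkl","rb"))
yaw=.07;R=colR(yaw).as_matrix(); c0=np.array([.602,.07,.14])
def pl(u,v,z):
    px=(225+u/4.8-.5+.1,80+v/4.8-.5+.1)
    d=T[:3,:3]@[(px[0]-K[0,2])/K[0,0],-(px[1]-K[1,2])/K[1,1],-1.]; n=R[:,2]; o=T[:3,3]
    t=((c0+R@[0,0,z]-o)@n)/(d@n); return R.T@(o+t*d-c0)
for n,z,ps in(("rimtop",.05,[(105,108),(398,92)]),("rimbot",.05,[(135,585),(408,565)]),("left",.05,[(84,135),(108,485)]),("right",.05,[(422,120),(427,450)]),
  ("prop",.068,[(141,168),(366,155),(376,543),(163,556)])):
    q=np.array([pl(*p,z) for p in ps]); print(n,q.round(4).tolist(),q.mean(0))
```

```text
rimtop [[-0.0257, 0.0478, 0.05], [0.0271, 0.0473, 0.05]] [0.0007 0.0475 0.05  ]
rimbot [[-0.026, -0.0419, 0.05], [0.0272, -0.0412, 0.05]] [ 0.0006 -0.0416  0.05  ]
left [[-0.0298, 0.0433, 0.05], [-0.0299, -0.0217, 0.05]] [-0.0298  0.0108  0.05  ]
right [[0.0313, 0.0422, 0.05], [0.0312, -0.0186, 0.05]] [0.0313 0.0118 0.05  ]
prop [[-0.0198, 0.0374, 0.068], [0.0186, 0.0371, 0.068], [0.0186, -0.0314, 0.068], [-0.0201, -0.0314, 0.068]] [-0.0007  0.0029  0.068 ]
```

```bash
cat >> h.py <<'E'
C=np.array([.6025,.073]); Y=.07
E
python3 - <<'E'
from h import *
from workcell import r
plan(r.sense(),colpt(C,Y,[0,0,.115]),toolR(Y))
E
```

```text
d cm [3.15 2.19 8.03] w [ 0.     0.027 -0.062] rows~ 1.7797361654029404 0.45167657941242245
```

>>> move_arm(
  motion=[
    {"dx": 3.15, "dy": 2.19, "dz": 4, "wx": 0, "wy": 0.027, "wz": -0.062, "hand": 0},
    {"dx": 3.15, "dy": 2.19, "dz": 8, "wx": 0, "wy": 0.027, "wz": -0.062, "hand": 0},
    {"dx": 3.15, "dy": 2.19, "dz": 8, "wx": 0, "wy": 0.027, "wz": -0.062, "hand": 0},
    {"dx": 3.15, "dy": 2.19, "dz": 8, "wx": 0, "wy": 0.027, "wz": -0.062, "hand": 0},
  ],
)

```text
t: 2.3
ee_pos: [0.5538, 0.0693, 0.2438]
eef_rot: [1.916, 2.055, 0.453]
contact_force: [-1.0, -0.1, 0.0]
gripper_width: 0.0003
gripper_force: 0.0
```

```bash
cat >> h.py <<'E'
def st(s):
    R0=Ro.from_rotvec(s["eef_rot"]); q=colR(Y).inv().apply(s["ee_pos"]-[C[0],C[1],.14])
    print("t",s["t"],"tcp in col mm",(q*1e3).round(1),"tip z",round(q[2]*1e3-22,1),"F col",colR(Y).inv().apply(s["contact_force"]).round(1),"roterr",(R0.inv()*toolR(Y)).as_rotvec().round(3),"w",s["gripper_width"])
E
python3 - <<'E'
from h import *
from workcell import r
st(r.sense())
E
```

```text
t 2.3 tcp in col mm [ -0.4  -0.3 114.7] tip z 92.7 F col [-0.8 -0.   0.4] roterr [-0.002  0.001  0.   ] w 0.0003061946148540348
```

>>> move_arm(
  motion=[
    {"dx": 0, "dy": 0.04, "dz": 1.5, "wx": 0, "wy": 0, "wz": 0, "hand": 0},
    {"dx": 0, "dy": 0.04, "dz": 2.2, "wx": 0, "wy": 0, "wz": 0, "hand": 0},
    {"dx": 0, "dy": 0.04, "dz": 2.8, "wx": 0, "wy": 0, "wz": 0, "hand": 0},
    {"dx": 0, "dy": 0.04, "dz": 3.5, "wx": 0, "wy": 0, "wz": 0, "hand": 0},
    {"dx": 0, "dy": 0.04, "dz": 4.2, "wx": 0, "wy": 0, "wz": 0, "hand": 0},
    {"dx": 0, "dy": 0.04, "dz": 4.9, "wx": 0, "wy": 0, "wz": 0, "hand": 0},
    {"dx": 0, "dy": 0.04, "dz": 5.6, "wx": 0, "wy": 0, "wz": 0, "hand": 0},
    {"dx": 0, "dy": 0.04, "dz": 6.3, "wx": 0, "wy": 0, "wz": 0, "hand": 0},
    {"dx": 0, "dy": 0.04, "dz": 7, "wx": 0, "wy": 0, "wz": 0, "hand": 0},
    {"dx": 0, "dy": 0.04, "dz": 7.6, "wx": 0, "wy": 0, "wz": 0, "hand": 0},
    {"dx": 0, "dy": 0.04, "dz": 8.2, "wx": 0, "wy": 0, "wz": 0, "hand": 0},
    {"dx": 0, "dy": 0.04, "dz": 8.2, "wx": 0, "wy": 0, "wz": 0, "hand": 0},
  ],
)

```text
t: 3.5
ee_pos: [0.5906, 0.0709, 0.171]
eef_rot: [1.915, 2.05, 0.458]
contact_force: [0.0, 2.3, 4.5]
gripper_width: 0.0002
gripper_force: 2.1
```

Run:
```python
from h import *
from workcell import r
st(r.sense())
```

```text
t 3.5 tcp in col mm [ 2.2 -1.2 33.2] tip z 11.2 F col [2.1 2.2 4. ] roterr [ 0.004  0.001 -0.002] w 0.00016632522390750592
```

>>> move_arm(
  motion=[
    {"dx": 0, "dy": -0.1, "dz": 0.4, "wx": 0, "wy": 0, "wz": 0, "hand": 0},
    {"dx": 0, "dy": -0.1, "dz": 0.8, "wx": 0, "wy": 0, "wz": 0, "hand": 0},
    {"dx": 0, "dy": -0.1, "dz": 1.2, "wx": 0, "wy": 0, "wz": 0, "hand": 0},
    {"dx": 0, "dy": -0.1, "dz": 1.5, "wx": 0, "wy": 0, "wz": 0, "hand": 0},
    {"dx": 0, "dy": -0.1, "dz": 1.5, "wx": 0, "wy": 0, "wz": 0, "hand": 0},
  ],
)

```text
t: 4.0
ee_pos: [0.5965, 0.0714, 0.158]
eef_rot: [1.914, 2.049, 0.46]
contact_force: [-0.2, 1.5, 6.7]
gripper_width: 0.0004
gripper_force: 3.3
```

Run:
```python
from h import *
from workcell import r,cams
st(r.sense())
```

```text
t 4.0 tcp in col mm [ 2.1 -1.2 18.9] tip z -3.1 F col [2.7 1.5 6.1] roterr [ 0.006  0.001 -0.002] w 0.00043367068423573056
```

>>> move_arm(
  motion=[
    {"dx": 0, "dy": 0, "dz": 0.3, "wx": 0, "wy": 0, "wz": 0, "hand": 0},
    {"dx": 0, "dy": 0, "dz": 0.4, "wx": 0, "wy": 0, "wz": 0, "hand": 0},
    {"dx": 0, "dy": 0, "dz": 0.4, "wx": 0, "wy": 0, "wz": 0, "hand": 0},
    {"dx": 0, "dy": 0, "dz": 0, "wx": 0, "wy": 0, "wz": 0, "hand": 0},
    {"dx": 0, "dy": 0, "dz": -0.5, "wx": 0, "wy": 0, "wz": 0, "hand": 0},
    {"dx": 0, "dy": 0, "dz": -1.5, "wx": 0, "wy": 0, "wz": 0, "hand": 0},
    {"dx": 0, "dy": 0, "dz": -5, "wx": 0, "wy": 0, "wz": 0, "hand": 0},
    {"dx": 0, "dy": 0, "dz": -9, "wx": 0, "wy": 0, "wz": 0, "hand": 0},
    {"dx": -5, "dy": -1, "dz": -13, "wx": 0, "wy": 0, "wz": 0, "hand": 8},
    {"dx": -6, "dy": -2, "dz": -17, "wx": 0, "wy": 0, "wz": 0, "hand": 8},
    {"dx": -6, "dy": -2, "dz": -17, "wx": 0, "wy": 0, "wz": 0, "hand": 8},
    {"dx": -6, "dy": -2, "dz": -17, "wx": 0, "wy": 0, "wz": 0, "hand": 8},
  ],
)

```text
t: 5.2
ee_pos: [0.5082, 0.0044, 0.3029]
eef_rot: [1.917, 2.049, 0.456]
contact_force: [-0.1, 0.6, -0.2]
gripper_width: 0.0294
gripper_force: 0.0
```

Run:
```python
from h import *
from workcell import r,cams
import pickle
s=r.sense(); st(s); K,T=wcam(cams,s); a=cams.camera("wrist"); pickle.dump((s,K,T),open("w3.pkl","wb")); cv2.imwrite("pics/_w3.png",a)
u=proj([colpt(C,Y,[0,0,.05])],K,T)[0]; print(u)
x,y=np.int32(u); c=a[max(0,y-65):y+65,max(0,x-80):x+80]; cv2.imwrite("pics/w3z.png",cv2.resize(c,None,fx=4.5,fy=4.5,interpolation=cv2.INTER_CUBIC))
# second prop plan: view pose
p=[.466,-.064,.10]; plan(s,[p[0],p[1]-.06,.05+.14],toolR(-.1,0))
```

```text
t 5.2 tcp in col mm [-20.8 -61.8 189.5] tip z 167.5 F col [-0.1  0.6 -0.1] roterr [ 0.002  0.002 -0.003] w 0.029443441434851482
[278.3985 119.1178]
d cm [-12.53  -9.38   8.08] w [ 0.437 -0.036  0.164] rows~ 3.5226270208606656 3.1229030945556264
```

View pics/w3z.png

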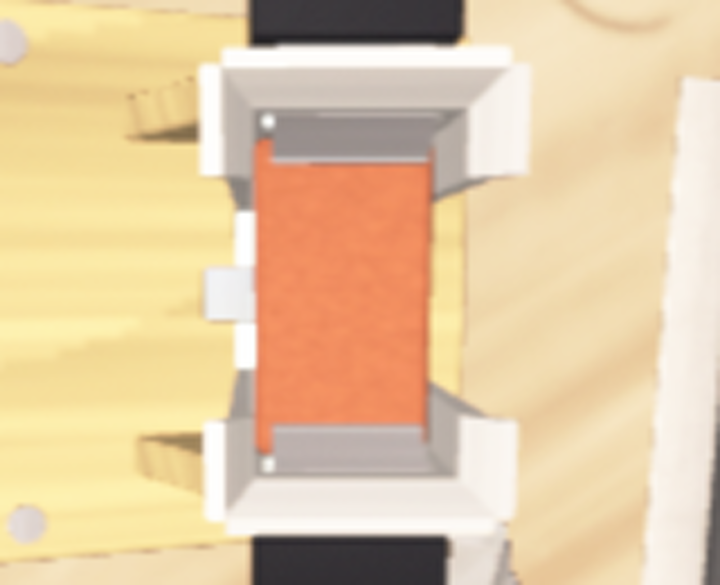

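The prop sits below, and both catch noses (rows 115–160 and 425–475) are fully out over it, so step 1 is done. Next I look at the second prop.

>>> move_arm(
  motion=[
    {"dx": -12.5, "dy": -9.4, "dz": 0, "wx": 0.437, "wy": -0.036, "wz": 0.164, "hand": 8},
    {"dx": -12.5, "dy": -9.4, "dz": 4, "wx": 0.437, "wy": -0.036, "wz": 0.164, "hand": 8},
    {"dx": -12.5, "dy": -9.4, "dz": 8.1, "wx": 0.437, "wy": -0.036, "wz": 0.164, "hand": 8},
    {"dx": -12.5, "dy": -9.4, "dz": 8.1, "wx": 0.437, "wy": -0.036, "wz": 0.164, "hand": 8},
    {"dx": -12.5, "dy": -9.4, "dz": 8.1, "wx": 0.437, "wy": -0.036, "wz": 0.164, "hand": 8},
    {"dx": -12.5, "dy": -9.4, "dz": 8.1, "wx": 0.437, "wy": -0.036, "wz": 0.164, "hand": 8},
    {"dx": -12.5, "dy": -9.4, "dz": 8.1, "wx": 0.437, "wy": -0.036, "wz": 0.164, "hand": 8},
  ],
)

```text
t: 5.95
ee_pos: [0.467, -0.1222, 0.1896]
eef_rot: [-2.327, -2.111, -0.0]
contact_force: [-0.5, -0.2, -0.0]
gripper_width: 0.0802
gripper_force: 0.0
```

Run:
```python
from h import *
from workcell import r,cams
import pickle
s=r.sense(); st(s); print(s["ee_pos"]); K,T=wcam(cams,s); a=cams.camera("wrist"); pickle.dump((s,K,T),open("w4.pkl","wb")); cv2.imwrite("pics/_w4.png",a)
u=proj([[.466,-.064,.05]],K,T)[0]; m=comp(red(a),u); ys,xs=np.nonzero(m); print(u,m.sum(),xs.min(),xs.max(),ys.min(),ys.max())
p,f=fit(upbox(np.array([.04,.07,.05])),[.466,-.065,-.1],[(m,K,T)],[.005,.005,.1]); print(p,f)
b=cv2.resize(a,None,fx=1.56,fy=1.56); cv2.polylines(b,[np.int32(np.round(cv2.convexHull((proj(upbox(np.array([.04,.07,.05]))(p),K,T)*1.56).astype(np.float32))))],True,(255,255,0),1)
cv2.imwrite("pics/w4.png",b)
```

```text
t 5.95 tcp in col mm [-113.9 -185.3  107.9] tip z 85.9 F col [-0.5 -0.1  0.2] roterr [-0.435  0.036 -0.165] w 0.08019227915400977
[ 0.467  -0.1222  0.1896]
[247.0156 124.2559] 3490 224 271 85 166
[ 0.4659 -0.066  -0.1236] 0.13554694083937302
```

View pics/w4.png

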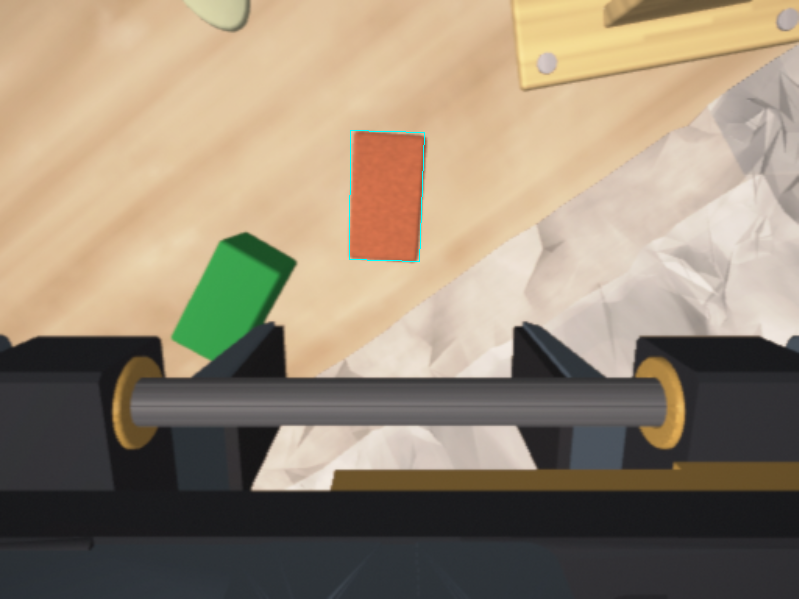

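The fitted outline matches the red prop (350–425,130–262): centre (0.466,-0.066), yaw -0.124. The green block is clear of the fingers. Next is the grasp across its 40 mm side.

Run:
```python
from h import *
from workcell import r
plan(r.sense(),[.4659,-.066,.044],toolR(-.1236,0))
```

```text
d cm [ 5.59 -0.67 14.61] w [0.001 0.    0.026] rows~ 3.132296844666299 0.17582619796319363
```

>>> move_arm(
  motion=[
    {"dx": 5.6, "dy": -0.67, "dz": 3, "wx": 0, "wy": 0, "wz": 0.026, "hand": 6.5},
    {"dx": 5.6, "dy": -0.67, "dz": 6, "wx": 0, "wy": 0, "wz": 0.026, "hand": 6.5},
    {"dx": 5.6, "dy": -0.67, "dz": 9, "wx": 0, "wy": 0, "wz": 0.026, "hand": 6.5},
    {"dx": 5.6, "dy": -0.67, "dz": 12, "wx": 0, "wy": 0, "wz": 0.026, "hand": 6.5},
    {"dx": 5.6, "dy": -0.67, "dz": 14.6, "wx": 0, "wy": 0, "wz": 0.026, "hand": 6.5},
    {"dx": 5.6, "dy": -0.67, "dz": 14.6, "wx": 0, "wy": 0, "wz": 0.026, "hand": 6.5},
    {"dx": 5.6, "dy": -0.67, "dz": 14.6, "wx": 0, "wy": 0, "wz": 0.026, "hand": 3.5},
    {"dx": 5.6, "dy": -0.67, "dz": 14.6, "wx": 0, "wy": 0, "wz": 0.026, "hand": 3.5},
    {"dx": 5.6, "dy": -0.67, "dz": 14.6, "wx": 0, "wy": 0, "wz": 0.026, "hand": 3.5},
    {"dx": 5.6, "dy": -0.67, "dz": 14.6, "wx": 0, "wy": 0, "wz": 0.026, "hand": 3.5},
    {"dx": 5.6, "dy": -0.67, "dz": 14.6, "wx": 0, "wy": 0, "wz": 0.026, "hand": 3.5},
  ],
  newtons=20,
)

```text
t: 7.1
ee_pos: [0.4659, -0.0669, 0.0444]
eef_rot: [2.355, 2.078, 0.001]
contact_force: [-2.0, 0.0, 7.7]
gripper_width: 0.0407
gripper_force: 19.7
```

Run:
```python
from h import *
from workcell import r
s=r.sense(); st(s); print(s["ee_pos"],s["gripper_width"],s["gripper_force"])
plan(s,[.4659,-.066,.044],toolR(-.1236,0))
```

```text
t 7.1 tcp in col mm [-172.7 -130.   -24.9] tip z -46.9 F col [1.5 0.2 7.9] roterr [-0.434  0.043 -0.192] w 0.040745768018188404
[ 0.4659 -0.0669  0.0444] 0.040745768018188404 19.674965143203735
d cm [ 0.08 -0.01  0.04] w [ 0.001  0.    -0.001] rows~ 0.019346230571901837 0.012853226318755632
```

Run:
```python
from h import *
from workcell import r
plan(r.sense(),colpt(C,Y,[0,-.0008,.14]),toolR(Y))
```

```text
d cm [ 14.35   6.05 -22.24] w [-0.434  0.043 -0.192] rows~ 5.429797460374652 3.174653079128657
```

>>> move_arm(
  motion=[
    {"dx": 0, "dy": 0, "dz": -2, "wx": 0, "wy": 0, "wz": 0, "hand": 3.5},
    {"dx": 0, "dy": 0, "dz": -5, "wx": 0, "wy": 0, "wz": 0, "hand": 3.5},
    {"dx": 0, "dy": 0, "dz": -9, "wx": 0, "wy": 0, "wz": 0, "hand": 3.5},
    {"dx": 0, "dy": 0, "dz": -13, "wx": 0, "wy": 0, "wz": 0, "hand": 3.5},
    {"dx": 0, "dy": 0, "dz": -17, "wx": 0, "wy": 0, "wz": 0, "hand": 3.5},
    {"dx": 0, "dy": 0, "dz": -21, "wx": 0, "wy": 0, "wz": 0, "hand": 3.5},
    {"dx": 0, "dy": 0, "dz": -23, "wx": 0, "wy": 0, "wz": 0, "hand": 3.5},
    {"dx": 0, "dy": 0, "dz": -23, "wx": 0, "wy": 0, "wz": 0, "hand": 3.5},
  ],
)

```text
t: 7.9
ee_pos: [0.4668, -0.067, 0.2763]
eef_rot: [2.352, 2.075, 0.006]
contact_force: [0.2, -0.5, -1.5]
gripper_width: 0.0405
gripper_force: 19.6
```

Run:
```python
from h import *
from workcell import r
s=r.sense(); print(s["ee_pos"],s["gripper_width"],s["contact_force"])
plan(s,colpt(C,Y,[0,-.0008,.14]),toolR(Y))
```

```text
[ 0.4668 -0.067   0.2763] 0.04054406431487355 [ 0.1891 -0.4886 -1.536 ]
d cm [14.36  5.93  0.97] w [-0.429  0.044 -0.191] rows~ 3.11288093927082 3.142435151839785
```

>>> move_arm(
  motion=[
    {"dx": 5, "dy": 2, "dz": 0, "wx": -0.143, "wy": 0.015, "wz": -0.063, "hand": 3.5},
    {"dx": 10, "dy": 4, "dz": 0, "wx": -0.286, "wy": 0.029, "wz": -0.127, "hand": 3.5},
    {"dx": 14.36, "dy": 5.93, "dz": 0.97, "wx": -0.429, "wy": 0.044, "wz": -0.191, "hand": 3.5},
    {"dx": 14.36, "dy": 5.93, "dz": 0.97, "wx": -0.429, "wy": 0.044, "wz": -0.191, "hand": 3.5},
    {"dx": 14.36, "dy": 5.93, "dz": 0.97, "wx": -0.429, "wy": 0.044, "wz": -0.191, "hand": 3.5},
    {"dx": 14.36, "dy": 5.93, "dz": 0.97, "wx": -0.429, "wy": 0.044, "wz": -0.191, "hand": 3.5},
  ],
)

```text
t: 8.5
ee_pos: [0.5416, 0.0678, 0.2622]
eef_rot: [1.922, 2.06, 0.448]
contact_force: [-0.4, -0.5, -2.4]
gripper_width: 0.0397
gripper_force: 20.0
```

Run:
```python
from h import *
from workcell import r,cams
s=r.sense(); st(s); plan(s,colpt(C,Y,[0,-.0008,.063]),toolR(Y))
a=cams.camera("wrist"); cv2.imwrite("pics/w5.png",cv2.resize(a,None,fx=1.56,fy=1.56))
```

```text
t 8.5 tcp in col mm [ -3.8  -1.  136.6] tip z 114.6 F col [-1.4 -0.5 -2. ] roterr [-0.01  -0.001 -0.001] w 0.03966109889755073
d cm [0.01 0.45 7.36] w [-0.01  -0.001 -0.001] rows~ 1.4741109878633503 0.06568929004053327
```

View pics/w5.png

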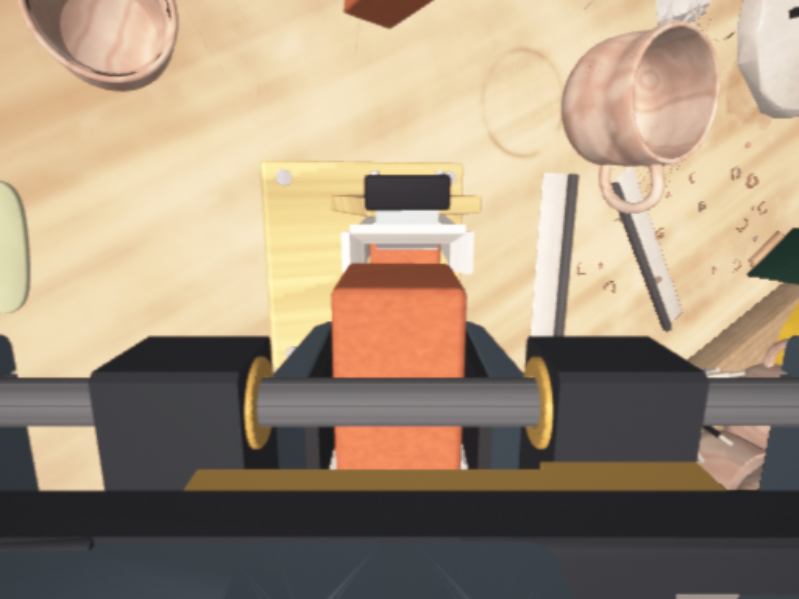

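The prop is held square, with the mouth visible behind it at (405,245). I descend to just above the rim and recheck.

>>> move_arm(
  motion=[
    {"dx": 0, "dy": 0.3, "dz": 1.5, "wx": -0.01, "wy": 0, "wz": 0, "hand": 3.5},
    {"dx": 0, "dy": 0.3, "dz": 2.7, "wx": -0.01, "wy": 0, "wz": 0, "hand": 3.5},
    {"dx": 0, "dy": 0.3, "dz": 2.7, "wx": -0.01, "wy": 0, "wz": 0, "hand": 3.5},
    {"dx": 0, "dy": 0.3, "dz": 2.7, "wx": -0.01, "wy": 0, "wz": 0, "hand": 3.5},
  ],
)

```text
t: 8.95
ee_pos: [0.5561, 0.0688, 0.2395]
eef_rot: [1.917, 2.052, 0.459]
contact_force: [0.6, 0.1, -1.4]
gripper_width: 0.0396
gripper_force: 20.0
```

Run:
```python
from h import *
from workcell import r,cams
s=r.sense(); st(s); print(abs(s["dq"]).max()); plan(s,colpt(C,Y,[0,-.0008,.063]),toolR(Y))
```

```text
t 8.95 tcp in col mm [ -0.2  -1.  109.9] tip z 87.9 F col [-0.1  0.1 -1.5] roterr [ 0.002 -0.001 -0.002] w 0.039634176986219176
0.013067384102568264
d cm [0.01 0.01 4.69] w [ 0.002 -0.001 -0.002] rows~ 0.9380857918389379 0.02020303762619792
```

>>> move_arm(
  motion=[
    {"dx": 0, "dy": 0, "dz": 0.8, "wx": 0, "wy": 0, "wz": 0, "hand": 3.5},
    {"dx": 0, "dy": 0, "dz": 1.4, "wx": 0, "wy": 0, "wz": 0, "hand": 3.5},
    {"dx": 0, "dy": 0, "dz": 2.0, "wx": 0, "wy": 0, "wz": 0, "hand": 3.5},
    {"dx": 0, "dy": 0, "dz": 2.5, "wx": 0, "wy": 0, "wz": 0, "hand": 3.5},
    {"dx": 0, "dy": 0, "dz": 3.0, "wx": 0, "wy": 0, "wz": 0, "hand": 3.5},
    {"dx": 0, "dy": 0, "dz": 3.4, "wx": 0, "wy": 0, "wz": 0, "hand": 3.5},
    {"dx": 0, "dy": 0, "dz": 3.4, "wx": 0, "wy": 0, "wz": 0, "hand": 3.5},
  ],
  newtons=12,
)

```text
t: 9.65
ee_pos: [0.5704, 0.0705, 0.2084]
eef_rot: [1.915, 2.054, 0.459]
contact_force: [0.4, 0.6, -2.2]
gripper_width: 0.04
gripper_force: 12.0
```

Run:
```python
from h import *
from workcell import r,cams
s=r.sense(); st(s); print(abs(s["dq"]).max()); plan(s,colpt(C,Y,[0,-.0008,.063]),toolR(Y))
```

```text
t 9.65 tcp in col mm [-0.3 -0.3 75.6] tip z 53.6 F col [-0.5  0.5 -2.2] roterr [ 0.002 -0.002 -0.001] w 0.04004796990608214
0.010478776575758927
d cm [-0.06  0.03  1.26] w [ 0.002 -0.002 -0.001] rows~ 0.252256998580182 0.01898222601517208
```

>>> move_arm(
  motion=[
    {"dx": 0, "dy": 0, "dz": 0.5, "wx": 0, "wy": 0, "wz": 0, "hand": 3.5},
    {"dx": 0, "dy": 0, "dz": 0.9, "wx": 0, "wy": 0, "wz": 0, "hand": 3.5},
    {"dx": 0, "dy": 0, "dz": 1.3, "wx": 0, "wy": 0, "wz": 0, "hand": 3.5},
    {"dx": 0, "dy": 0, "dz": 1.5, "wx": 0, "wy": 0, "wz": 0, "hand": 3.5},
    {"dx": 0, "dy": 0, "dz": 1.5, "wx": 0, "wy": 0, "wz": 0, "hand": 3.5},
  ],
  newtons=12,
)

```text
t: 10.15
ee_pos: [0.577, 0.0707, 0.1954]
eef_rot: [1.915, 2.053, 0.46]
contact_force: [1.0, -2.7, -1.6]
gripper_width: 0.0401
gripper_force: 12.0
```

Run:
```python
from h import *
from workcell import r,cams
s=r.sense(); st(s)
```

```text
t 10.15 tcp in col mm [ 0.2 -0.5 61.1] tip z 39.1 F col [ 0.  -2.8 -1.8] roterr [ 0.003 -0.001 -0.001] w 0.040074948368442005
```

>>> move_arm(
  motion=[
    {"dx": 0, "dy": 0, "dz": 0, "wx": 0, "wy": 0, "wz": 0, "hand": 5.5},
    {"dx": 0, "dy": 0, "dz": 0, "wx": 0, "wy": 0, "wz": 0, "hand": 5.5},
    {"dx": 0, "dy": 0, "dz": -0.5, "wx": 0, "wy": 0, "wz": 0, "hand": 5.5},
    {"dx": 0, "dy": 0, "dz": -3, "wx": 0, "wy": 0, "wz": 0, "hand": 5.5},
    {"dx": 0, "dy": 0, "dz": -6.5, "wx": 0, "wy": 0, "wz": 0, "hand": 0},
    {"dx": -6, "dy": -2, "dz": -10, "wx": 0, "wy": 0, "wz": 0, "hand": 0},
    {"dx": -6, "dy": -2, "dz": -13, "wx": 0, "wy": 0, "wz": 0, "hand": 0},
    {"dx": -6, "dy": -2, "dz": -13, "wx": 0, "wy": 0, "wz": 0, "hand": 0},
    {"dx": -6, "dy": -2, "dz": -13, "wx": 0, "wy": 0, "wz": 0, "hand": 0},
  ],
)

```text
t: 11.05
ee_pos: [0.5078, 0.0054, 0.3061]
eef_rot: [1.914, 2.05, 0.463]
contact_force: [-0.1, 0.5, -0.8]
gripper_width: 0.0182
gripper_force: 0.0
```

Run:
```python
from h import *
from workcell import r,cams
s=r.sense(); st(s); K,T=wcam(cams,s); a=cams.camera("wrist")
u=proj([colpt(C,Y,[0,0,.05])],K,T)[0]; print(u)
x,y=np.int32(u); c=a[max(0,y-65):y+65,max(0,x-80):x+80]; cv2.imwrite("pics/w6z.png",cv2.resize(c,None,fx=4.5,fy=4.5,interpolation=cv2.INTER_CUBIC))
plan(s,colpt(C,Y,[0,0,.115]),toolR(Y))
```

```text
t 11.05 tcp in col mm [-19.7 -60.8 192.5] tip z 170.5 F col [-0.4  0.5 -0.7] roterr [ 0.006 -0.001 -0.002] w 0.018249304066878847
[276.2401 120.8755]
d cm [6.07 1.91 7.77] w [ 0.006 -0.001 -0.002] rows~ 2.0086046269635505 0.045301628995164774
```

View pics/w6z.png

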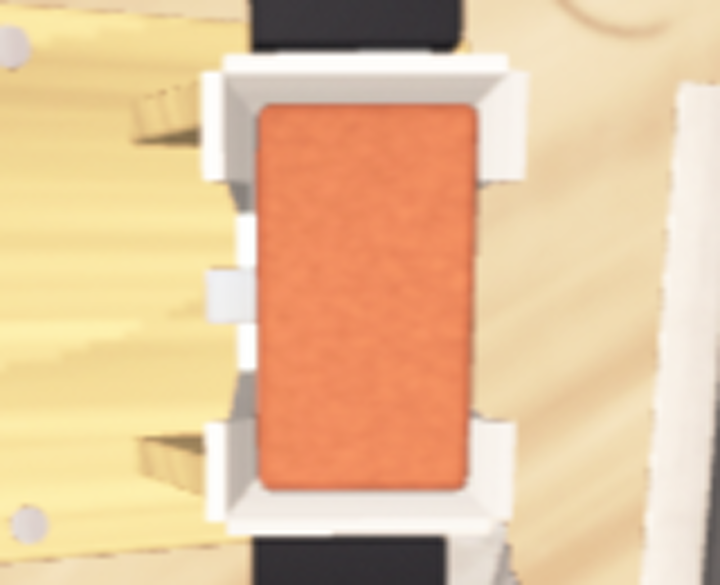

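The second prop stands square and centred in the mouth, at (258–475,105–490) in the crop. Next I go above it and push.

>>> move_arm(
  motion=[
    {"dx": 5, "dy": 1.9, "dz": 3, "wx": 0.006, "wy": 0, "wz": -0.002, "hand": 0},
    {"dx": 6.05, "dy": 1.9, "dz": 7.7, "wx": 0.006, "wy": 0, "wz": -0.002, "hand": 0},
    {"dx": 6.05, "dy": 1.9, "dz": 7.7, "wx": 0.006, "wy": 0, "wz": -0.002, "hand": 0},
    {"dx": 6.05, "dy": 1.9, "dz": 8.5, "wx": 0.006, "wy": 0, "wz": -0.002, "hand": 0},
    {"dx": 6.05, "dy": 1.9, "dz": 9.5, "wx": 0.006, "wy": 0, "wz": -0.002, "hand": 0},
    {"dx": 6.05, "dy": 1.9, "dz": 10.2, "wx": 0.006, "wy": 0, "wz": -0.002, "hand": 0},
    {"dx": 6.05, "dy": 1.9, "dz": 10.8, "wx": 0.006, "wy": 0, "wz": -0.002, "hand": 0},
    {"dx": 6.05, "dy": 1.9, "dz": 11.4, "wx": 0.006, "wy": 0, "wz": -0.002, "hand": 0},
    {"dx": 6.05, "dy": 1.9, "dz": 12, "wx": 0.006, "wy": 0, "wz": -0.002, "hand": 0},
    {"dx": 6.05, "dy": 1.9, "dz": 12, "wx": 0.006, "wy": 0, "wz": -0.002, "hand": 0},
  ],
)

```text
t: 12.1
ee_pos: [0.5726, 0.0706, 0.2055]
eef_rot: [1.914, 2.055, 0.457]
contact_force: [-0.2, -0.3, 3.5]
gripper_width: 0.0009
gripper_force: 1.9
```

Run:
```python
from h import *
from workcell import r,cams
s=r.sense(); st(s)
```

```text
t 12.1 tcp in col mm [ 0.5 -0.3 72.1] tip z 50.1 F col [ 1.3 -0.3  3.3] roterr [ 0.001 -0.001  0.001] w 0.0008602359426981546
```

>>> move_arm(
  motion=[
    {"dx": 0, "dy": -0.05, "dz": 0.6, "wx": 0, "wy": 0, "wz": 0, "hand": 0},
    {"dx": 0, "dy": -0.05, "dz": 1.2, "wx": 0, "wy": 0, "wz": 0, "hand": 0},
    {"dx": 0, "dy": -0.05, "dz": 1.8, "wx": 0, "wy": 0, "wz": 0, "hand": 0},
    {"dx": 0, "dy": -0.05, "dz": 2.4, "wx": 0, "wy": 0, "wz": 0, "hand": 0},
    {"dx": 0, "dy": -0.05, "dz": 3.0, "wx": 0, "wy": 0, "wz": 0, "hand": 0},
    {"dx": 0, "dy": -0.05, "dz": 3.6, "wx": 0, "wy": 0, "wz": 0, "hand": 0},
    {"dx": 0, "dy": -0.05, "dz": 4.2, "wx": 0, "wy": 0, "wz": 0, "hand": 0},
    {"dx": 0, "dy": -0.05, "dz": 4.7, "wx": 0, "wy": 0, "wz": 0, "hand": 0},
    {"dx": 0, "dy": -0.05, "dz": 5.0, "wx": 0, "wy": 0, "wz": 0, "hand": 0},
    {"dx": 0, "dy": -0.05, "dz": 5.2, "wx": 0, "wy": 0, "wz": 0, "hand": 0},
    {"dx": 0, "dy": -0.05, "dz": 5.2, "wx": 0, "wy": 0, "wz": 0, "hand": 0},
  ],
)

```text
t: 13.2
ee_pos: [0.5945, 0.0722, 0.1588]
eef_rot: [1.914, 2.055, 0.459]
contact_force: [-3.4, -2.3, 7.7]
gripper_width: 0.0007
gripper_force: 4.4
```

Run:
```python
from h import *
from workcell import r,cams
s=r.sense(); st(s)
```

```text
t 13.2 tcp in col mm [ 0.6 -0.2 20.4] tip z -1.6 F col [ 0.1 -2.1  8.5] roterr [ 0.002 -0.001  0.001] w 0.000738642545517209
```

>>> move_arm(
  motion=[
    {"dx": 0, "dy": 0, "dz": 0.2, "wx": 0, "wy": 0, "wz": 0, "hand": 0},
    {"dx": 0, "dy": 0, "dz": 0.4, "wx": 0, "wy": 0, "wz": 0, "hand": 0},
    {"dx": 0, "dy": 0, "dz": 0.4, "wx": 0, "wy": 0, "wz": 0, "hand": 0},
  ],
)

```text
t: 13.5
ee_pos: [0.5961, 0.0723, 0.1553]
eef_rot: [1.914, 2.054, 0.459]
contact_force: [-3.2, -0.9, 8.2]
gripper_width: 0.0003
gripper_force: 4.6
```

Run:
```python
from h import *
from workcell import r,cams
s=r.sense(); st(s)
```

```text
t 13.5 tcp in col mm [ 0.6 -0.3 16.6] tip z -5.4 F col [ 0.5 -0.7  8.8] roterr [ 0.002 -0.001  0.001] w 0.00030913211906715424
```

Down at -5.4 mm; I retract and look.

>>> move_arm(
  motion=[
    {"dx": 0, "dy": 0, "dz": 0.1, "wx": 0, "wy": 0, "wz": 0, "hand": 0},
    {"dx": 0, "dy": 0, "dz": -0.5, "wx": 0, "wy": 0, "wz": 0, "hand": 0},
    {"dx": 0, "dy": 0, "dz": -1.5, "wx": 0, "wy": 0, "wz": 0, "hand": 0},
    {"dx": 0, "dy": 0, "dz": -5, "wx": 0, "wy": 0, "wz": 0, "hand": 0},
    {"dx": 0, "dy": 0, "dz": -9, "wx": 0, "wy": 0, "wz": 0, "hand": 0},
    {"dx": -5, "dy": -1, "dz": -13, "wx": 0, "wy": 0, "wz": 0, "hand": 0},
    {"dx": -6, "dy": -2, "dz": -17, "wx": 0, "wy": 0, "wz": 0, "hand": 0},
    {"dx": -6, "dy": -2, "dz": -17, "wx": 0, "wy": 0, "wz": 0, "hand": 0},
    {"dx": -6, "dy": -2, "dz": -17, "wx": 0, "wy": 0, "wz": 0, "hand": 0},
  ],
)

```text
t: 14.4
ee_pos: [0.5094, 0.0057, 0.3002]
eef_rot: [1.916, 2.055, 0.457]
contact_force: [0.3, 1.0, -1.7]
gripper_width: 0.0003
gripper_force: 0.0
```

Run:
```python
from h import *
from workcell import r,cams
s=r.sense(); st(s); K,T=wcam(cams,s); a=cams.camera("wrist")
u=proj([colpt(C,Y,[0,0,.05])],K,T)[0]
x,y=np.int32(u); c=a[max(0,y-65):y+65,max(0,x-80):x+80]; cv2.imwrite("pics/w7z.png",cv2.resize(c,None,fx=4.5,fy=4.5,interpolation=cv2.INTER_CUBIC))
```

```text
t 14.4 tcp in col mm [-20.8 -60.6 186.5] tip z 164.5 F col [-0.4  0.9 -1.7] roterr [-0.    -0.001 -0.001] w 0.0003080793800786942
```

View pics/w7z.png

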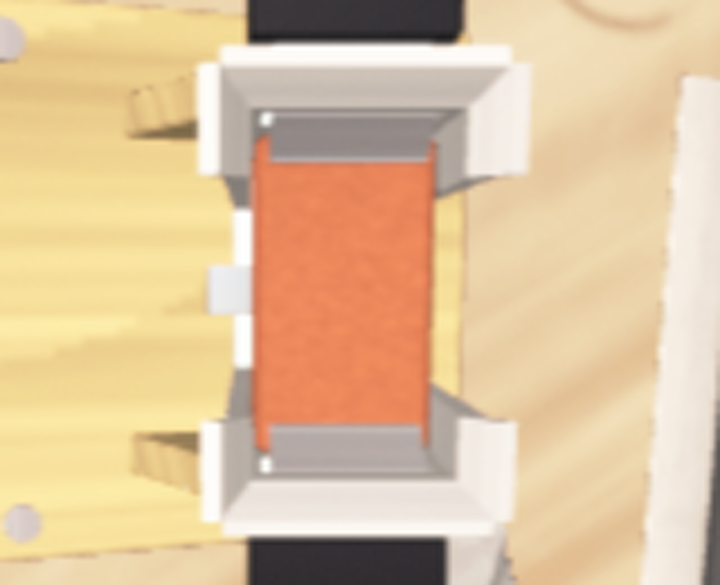

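Both catches (rows 115–160 and 425–475) are out over the second prop, and the hand is clear.

```bash
python3 -c "
from workcell import ticket
print(ticket.sign_off())"
```

```text
the job is handed in; nothing more can be done
None
```

Both short props are in the magazine, and the wrist camera showed both catches out over the top one. I kept the arm clear of the tall prop and cup, and handed the job in at about 14.5 s; sign-off gave no verdict.

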